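# Stack and clamp incubation boxes on a laboratory shaker

### The job

Stack the blue-lidded box squarely on the yellow-lidded box on the shaker tray, keeping it level and setting it down without dropping it, and leave the two bottles and the flask alone. Then hold up the red release bar, slide the clamp towards the boxes until both stand flush in the corner against the end fence and the side fence, and let go of the bar so that it drops fully and locks the clamp in the notch just behind them.

Things in the scene. Friction and masses are not known exactly. Their poses are not given: they have to be found in the camera images.
- shaker: White bench shaker, black console on its -x side. Origin on the bench (z = 0) under the middle of its flat metal tray: 208 mm along x, 284 mm along y, top 85 mm above the origin. Rails run along y at x = +-92 mm, to 25 mm above the tray. A box flush in the fence corner, long side along the shaker's x, has its centre at x = +29, y = +88 mm. Axes of corner, pusher and bar_grip are the shaker's.
- corner (a point): Inner corner of the two steel fences, at tray level (shaker x = +74, y = +120 mm). The fences are 4 mm thick and rise 40 mm above the tray. The side fence runs from here 146 mm to -y, its face towards -x; the end fence runs from here 162 mm to -x, its face towards -y.
- yellow_box_mid (a point): Centre of the yellow-lidded flat box, a plain cuboid 90 mm (its x) by 64 mm (its y) by 26 mm high, about 0.2 kg, flat lid. It starts loose on the tray in the corner, axes along the shaker's, 0.5 to 1.5 mm off the side fence and 3 to 20 mm off the end fence.
- blue_box_mid (a point): Centre of the blue-lidded flat box, the same size (90 mm along its x, 64 mm along its y, 26 mm high; 0.14 to 0.28 kg, flat lid). It starts on the bench on the shaker's -y side. On top of the yellow box its centre is 124 mm above the bench, 39 mm above the tray.
- clamp (a joint): Travel of the clamp along the shaker's +y, towards the end fence, 0 to 0.116 m, sliding with about 2 N. From 0 to 0.05 it slides freely (loading range, where it starts, below 0.042); to go on the release bar must be up. Bar down, it locks in notches at 0.064, 0.079, 0.094 and 0.109, play about 1 mm. The pusher meets boxes flush against the end fence at 0.111, so the last notch holds them.
- pusher (a point): Middle of the clamp's upright black rubber face, which looks to +y (the shaker's): 116 mm wide along x, from 5 to 49 mm above the tray; 6 mm to +x of the tray's centre line; shaker y = joint clamp - 55 mm. The clamp's beam on top of it reaches 56 mm above the tray, and 14 mm back (-y) from the face.
- bar (a joint): Height of the release bar over its lowest position, m: 0 with its pawls fully down (in a notch or in the loading range), 0.016 at the upper stop; from 0.0115 the pawls clear the teeth. It takes 5 to 7 N to lift. Let go, it springs down by itself, and the sloping tooth tips draw the clamp into the nearest notch.
- bar_grip (a point): Middle of the red release bar, lying along the shaker's x on the clamp: 196 mm long, 14 mm wide (y), 12 mm high, a rod at each end, free in the middle to pinch from above across its 14 mm. When down it is 68 mm above the tray (153 mm above the bench), at shaker x = 0, y = joint clamp - 110 mm. The clamp's beam starts 34 mm from its +y side and its top is 6 mm below the bar's underside.
- pink_bottle: Small pink bottle with a white cap, 42 mm in diameter, 74 mm high, standing on the bench; origin at the centre of its underside. A bystander.
- green_bottle: Small green bottle with a white cap, 42 mm in diameter, 74 mm high, standing on the bench; origin at the centre of its underside. A bystander.
- flask: Small glass flask with a narrow neck and white stopper, 46 mm in diameter, 109 mm high, standing on the bench; origin at the centre of its underside. A bystander.
There are look-alikes about, which are no part of the job. Leave any pink look-alike of the part that bears yellow_box_mid alone. What is shaped like the part that bears blue_box_mid but brown is not meant.

How it is judged (in metres and radians):
On the way, in this order (a step that is already met when the one before it is completed fails the run):
1. the blue-lidded box stands on the yellow-lidded box, let go (z of blue_box_mid in the frame of yellow_box_mid between 0.022 and 0.03 m and horizontal distance between blue_box_mid and yellow_box_mid below 0.045 m and contact force between blue_box and the fingers below 0.1 N and linear speed of blue_box below 0.02 m/s), for 0.2 s.
2. the release bar is held up while the clamp is slid towards the boxes (value of joint bar above 0.0095 m and value of joint clamp above 0.07 m), for 0.1 s.
At the end, for the whole second after the job is handed in: Yellow-lidded box on the tray, blue-lidded box flat on it, both within 4 mm of both fences and 0.05 rad of square; clamp in its last notch (joint 0.106 to 0.1125), release bar down (under 2 mm), all at rest (x of each of blue_box_mid, yellow_box_mid in the frame of shaker above 0.025 m and y of each of blue_box_mid, yellow_box_mid in the frame of shaker above 0.084 m and z of blue_box_mid in the frame of yellow_box_mid between 0.023 and 0.029 m and angle between the x axis of each of blue_box_mid, yellow_box_mid and the x axis of shaker, either way round below 0.05 rad and z of yellow_box_mid in the frame of shaker below 0.101 m and value of joint clamp between 0.106 and 0.1125 m and value of joint bar below 0.002 m and linear speed of each of blue_box, yellow_box below 0.01 m/s and velocity of joint clamp between -0.005 and 0.005 m/s); the robot touches nothing.
It fails at once if a box is tipped (more than 0.3 rad) (angle between any of blue_box_mid, yellow_box_mid's own z axis and vertical above 0.3 rad).
It fails at once if the blue-lidded box is dropped (falls faster than 0.5 m/s, not held) (linear speed of blue_box above 0.5 m/s and contact force between blue_box and the fingers below 0.1 N).
It fails at once if a bottle or the flask is moved more than 30 mm or tipped (distance of any of pink_bottle, green_bottle, flask from where it was at the start of the episode above 0.03 m or angle between any of pink_bottle, green_bottle, flask's own z axis and vertical above 0.3 rad).
It also fails if it takes over 54 s, if anything falls off the work surface, if the arm or the gripper's body presses on something with over 40 N, if the wrist force passes 120 N, or if a joint passes its speed limit or range.

### The arm

A 6-joint arm with a two-finger parallel gripper is mounted at the origin on the work surface. World frame = base frame: x ahead of the robot, y to its left, z up, the work surface at z = 0. Lengths are in m, angles in degrees, forces in N, time in s.
With the tool pointing down it reaches from about 0.35 to 0.975 m from the base axis. Payload 7.1 kg.
Tool frame: the origin (TCP) lies midway between the tips of the shut fingers; the grasp point (between the pads) lies ctrl.grip_depth behind it (ctrl.grip_depth is the distance from the TCP to the grasp point, in m); z points along the fingers, y is the line along which they close (so a half turn about z gives the same grasp; the last joint's range is limited). The gripper opens to 88 mm and grips with 3 to 60 N. Pads are 20 mm wide; open, the fingers measure 115 mm over their backs; the gripper's body (75 mm by 178 mm) begins 61 mm behind the grasp point.
Start: joints at [64.973, 24.242, 93.386, -0, 62.372, -1.089], TCP at [0.254, 0.571, 0.223] pointing down, gripper open.
Joint ranges: [-172.04, 172.04], [-51.8, 120.97], [4.93, 147.93], [-75.15, 255.16], [6.16, 154.13], [-145.62, 145.62]. Speed limits (degrees/s): [136.94, 136.94, 172.46, 180, 180, 180].

### API

Orientations are given as [roll, pitch, yaw] about the fixed x, y, z axes, in that order (R = Rz(yaw) Ry(pitch) Rx(roll)).
In Python, from plant import ctrl gives the robot as it stands. The module is installed in compiled form; this text tells all that it offers.
- The arm moves only by the tool servo_tool, never from a script. Its argument "moves" is a list of rows, each a list of 7 numbers: the turn, a rotation vector about the tool's x, y, z each as a share of 0.12 rad, from -1 to 1, then the shift along the tool's x, y, z each as a share of 50 mm, from -1 to 1, then the opening, from 0 (shut) to 1 (fully open). In form: [[rx, ry, rz, tx, ty, tz, gripper], ...]. A call has exactly 8 rows; each row shifts and turns the commanded pose from where the row before left it, along the tool's axes as they then stand; what a row does not reach is not made up. A row lasts 1/10 s, in which the tool goes at most 50 mm and 8.59 degrees, less where a joint would pass 70% of its speed; a pose out of reach is approached as far as the arm can. A call with a number of a shift or a turn outside -1 to 1 is refused whole. A call with a gripper value outside its range is refused whole. The fingers move at their own pace and stop on an object; "grip_force" is the grip in N (left out, the last holds). Time passes only in rows, so rows that do not move let the fingers close, or fill a call up. It gives the time, the measured TCP pose, the force, the opening and the grip force at its end, in the units of the state.
- ctrl.state(): the state, without advancing time (a new reading comes with each control period).
- ctrl.snapshot(name): name is "side" or "top" or "wrist"; returns the picture (420x560x3 uint8, red, green, blue); there is no depth.
- ctrl.camera_params(name): a dict with "vfov" (degrees; the focal length in pixels is half the picture's height over the tangent of half this angle, whatever the lens; pixels are square), "cx", "cy" (the principal point, pixels), "origin" and "orientation" of the camera in the world. Camera axes: x right, y up, looking along -z (the intrinsics and any distortion apply to the point x, -y, -z); pixel columns grow to the right and rows downward; lengths in m; the calibration is good to about 2 mm. A picture is of the moment at which its call begins: read the wrist's pose just before it. camera_params takes no time and is no camera call; for the wrist camera it gives the pose at the moment of the call.
- ctrl.sign_off(): hands the job in; it is judged then, once.
Trained networks look in the newest picture that a camera, given by its name, has taken for a name from the list of things; names that differ only in an ending like _2 or _b are one class to them, and where a whole thing is asked for, a point or a joint stands for the part that bears it (a point fixed in the world has none). Each returns a list of dicts, best first, with "confidence" (0 to 1); they miss things now and then, are a little off and sometimes report something else, mostly with a low value. They report only what shows in the picture. A call takes as long as a camera call. They do not tell look-alikes from the thing itself.
- ctrl.recognise(name, camera): "rect" ([left, top, width, height] in pixels, round what is visible of it).
- ctrl.trace(name, camera): "mask" (420x560 bool, what is visible of it) and "rect" ([left, top, width, height] in pixels, round what is visible of it).
The state is a dict: "time_s": time; "joint_pos": joint angles; "joint_vel": joint speeds; "joint_efforts": joint torques, N m; "tool_pos": TCP position; "tcp_rot": TCP orientation; "ft_force": force on the tool from outside, world axes, zero at the start; "ft_torque": the same for the moment, N m; "width": finger opening in m; "gripper_force": force on a finger pad.
Only numpy, scipy, OpenCV 4.12 (cv2) and the standard library are available. Lean on these libraries where they do the work, as an engineer would, in place of code of your own. Each camera call takes 0.05 s, during which the arm holds its last target. There are 200 camera calls.

## Working session

There is one attempt and no reset: what is moved stays moved. The work goes in short steps, Python scripts to look and compute and a tool call to move; the robot and the scene stay as the last step left them, time stands still between calls to the robot, and variables do not carry over. Pictures are saved under pics/ and viewed, at most 12 in all, crops included, and the job is handed in when it is done.

Besides the shell and the picture viewer there is one more tool, called as name(argument=value, ...) on one line, values as JSON. servo_tool: Moves the arm, as the interface text tells. Shift numbers are shares of 50 mm and turn numbers shares of 0.12 rad, none past 1 either way. Its arguments: {"type":"object","properties":{"moves":{"type":"array","items":{"type":"array","items":{"type":"number","minimum":-1,"maximum":1}}},"grip_force":{"type":"number"}},"required":["moves"]}

```bash
mkdir -p pics
cat > h.py <<'E'
import numpy as np, cv2
from scipy.spatial.transform import Rotation as R
from plant import ctrl
def cam(n):
    p=ctrl.camera_params(n); return p
E
python3 - <<'E'
from h import *
for n in ["top","side"]:
    im=ctrl.snapshot(n); cv2.imwrite(f"pics/{n}0.png",im[:,:,::-1]); print(n,ctrl.camera_params(n))
    for t in ["shaker","corner","yellow_box_mid","blue_box_mid","bar_grip","pusher","clamp","pink_bottle","green_bottle","flask"]:
        try: print(t,[(np.round(d["rect"]).tolist(),round(d["confidence"],2)) for d in ctrl.recognise(t,n)])
        except Exception as e: print(t,e)
s=ctrl.state(); print(s, ctrl.grip_depth)
a=cv2.imread("pics/top0.png");
E
```

```text
top {'vfov': 44.85270785230897, 'cx': 272.28565320953334, 'cy': 210.16032481349413, 'origin': array([3.92605121e-01, 1.20983365e-03, 1.33400596e+00]), 'orientation': array([  7.82097565,  -0.75704396, -88.6126083 ])}
shaker [([160.0, 156.0, 125.0, 120.0], 0.92)]
corner [([161.0, 156.0, 125.0, 121.0], 0.67)]
yellow_box_mid [([107.0, 193.0, 35.0, 43.0], 0.73), ([176.0, 177.0, 21.0, 40.0], 0.67)]
blue_box_mid [([385.0, 249.0, 41.0, 37.0], 0.68), ([344.0, 240.0, 26.0, 40.0], 0.67), ([246.0, 157.0, 20.0, 81.0], 0.22)]
bar_grip [([248.0, 155.0, 18.0, 84.0], 0.82)]
pusher [([227.0, 156.0, 43.0, 86.0], 0.79)]
clamp [([228.0, 154.0, 43.0, 92.0], 0.64)]
pink_bottle [([356.0, 176.0, 20.0, 23.0], 0.68)]
green_bottle [([248.0, 154.0, 15.0, 84.0], 0.63), ([333.0, 174.0, 18.0, 15.0], 0.56)]
flask [([300.0, 160.0, 18.0, 16.0], 0.51)]
side {'vfov': 57.39087301087517, 'cx': 275.15559064859946, 'cy': 205.5672985599361, 'origin': array([ 0.33727166, -0.61535659,  0.66910579]), 'orientation': array([ 51.20715375,   1.05305825, -21.73488345])}
shaker [([186.0, 153.0, 139.0, 121.0], 0.86)]
corner [([187.0,
[... 542 characters left out ...]
74)]
{'time_s': 1.1, 'joint_pos': array([ 6.49726395e+01,  2.42423643e+01,  9.33878147e+01, -9.61929838e-04,
        6.23715103e+01, -1.08671652e+00]), 'joint_vel': array([ 0.0638689 , -0.01455999, -0.15672947,  0.00741565, -0.01780471,
       -0.00138805]), 'joint_efforts': array([ 8.67872186e-04, -5.44573867e+01, -2.74053097e+01,  6.44021854e-02,
        1.63975888e-02, -1.31321207e-05]), 'tool_pos': array([0.25356846, 0.57122017, 0.22265961]), 'tcp_rot': array([-1.79998295e+02,  8.20038684e-04,  1.56059802e+02]), 'ft_force': array([-1.0271941 ,  1.00692476, -0.03981181]), 'ft_torque': array([-0.00876717,  0.00725942,  0.01747455]), 'gripper_force': 0.0, 'width': 0.0877024204334289} 0.0187
```

View pics/top0.png

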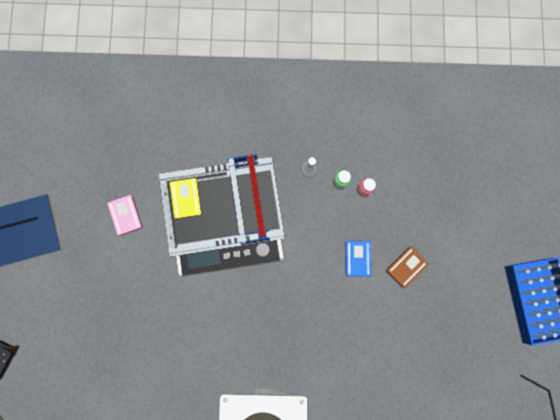

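View pics/side0.png

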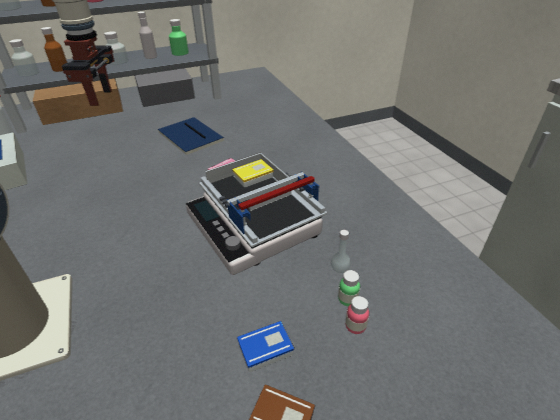

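Top view shows: yellow at (185,197) on the tray, with the pink look-alike at (124,214) off it. Blue is at (358,258) and the brown look-alike at (407,266). The flask is at (311,165), green bottle (343,179) and pink bottle (368,186). The blue-lidded box at (358,258) is the one to pick. I'll locate everything and confirm in a crop.

```bash
cat >> h.py <<'E'
def ray(p,uv):
    f=210/np.tan(np.radians(p["vfov"]/2)); uv=np.atleast_2d(uv).astype(float)
    d=np.c_[(uv[:,0]-p["cx"])/f,-(uv[:,1]-p["cy"])/f,-np.ones(len(uv))]
    return d@R.from_euler("xyz",p["orientation"],degrees=True).as_matrix().T
def toz(p,uv,z):
    d=ray(p,uv); o=np.array(p["origin"]); return (o+d*((z-o[2])/d[:,2])[:,None])[:,:2]
def proj(p,X):
    f=210/np.tan(np.radians(p["vfov"]/2)); M=R.from_euler("xyz",p["orientation"],degrees=True).as_matrix()
    c=(np.atleast_2d(X)-p["origin"])@M; return np.c_[p["cx"]-f*c[:,0]/c[:,2],p["cy"]+f*c[:,1]/c[:,2]]
def colmask(im,col):
    h=cv2.cvtColor(im,cv2.COLOR_RGB2HSV)
    lo,hi=dict(blue=((105,150,120),(125,255,255)),yellow=((22,150,120),(35,255,255)),red=((0,150,60),(8,255,255)))[col]
    m=cv2.inRange(h,lo,hi)
    if col=="red": m|=cv2.inRange(h,(172,150,60),(180,255,255))
    return m
def rectz(p,m,z):
    "world min-area rect of biggest blob at height z: centre, sizes (long,short), long-axis angle deg"
    m=cv2.morphologyEx(m,cv2.MORPH_CLOSE,np.ones((3,3)))
    c=max(cv2.findContours(m,cv2.RETR_EXTERNAL,cv2.CHAIN_APPROX_NONE)[0],key=cv2.contourArea)[:,0]
    w=toz(p,c,z).astype(np.float32)*1000
    b=cv2.boxPoints(cv2.minAreaRect(w)); e=b[1]-b[0],b[2]-b[1]
    l=max(e,key=np.linalg.norm); s=min(e,key=np.linalg.norm)
    return np.round(b.mean(0),1),np.round([np.linalg.norm(l),np.linalg.norm(s)],1),round(np.degrees(np.arctan2(l[1],l[0]))%180,2),b
E
python3 - <<'E'
from h import *
p=ctrl.camera_params("top"); im=cv2.imread("pics/top0.png")[:,:,::-1].copy()
def sub(r,col):
    m=colmask(im,col); k=np.zeros_like(m); x,y,w,h=r; k[y:y+h,x:x+w]=1; return m*k
for c,r,z in [("yellow",(165,170,45,60),.111),("blue",(335,230,45,60),.026),("red",(235,145,40,100),.159)]:
    print(c,rectz(p,sub(r,c),z)[:3])
for n,uv,z in [("flask",(312,161),.109),("green",(344,176),.074),("pink",(369,183),.074)]: print(n,toz(p,uv,z)*1000)
cv2.imwrite("pics/crop.png",cv2.resize(im[140:290,150:440,::-1],None,fx=2.7,fy=2.7,interpolation=cv2.INTER_CUBIC))
E
```

```text
yellow (array([586., 202.], dtype=float32), array([90.8, 64.4], dtype=float32), np.float32(10.38))
blue (array([ 454.4, -234.9], dtype=float32), array([87.7, 62. ], dtype=float32), np.float32(0.26))
red (array([588.1,  29. ], dtype=float32), array([192.5,  12.8], dtype=float32), np.float32(10.64))
flask [[ 686.08387619 -105.83008106]]
green [[ 657.8957925  -190.36717311]]
pink [[ 641.59092944 -253.67604799]]
```

View pics/crop.png

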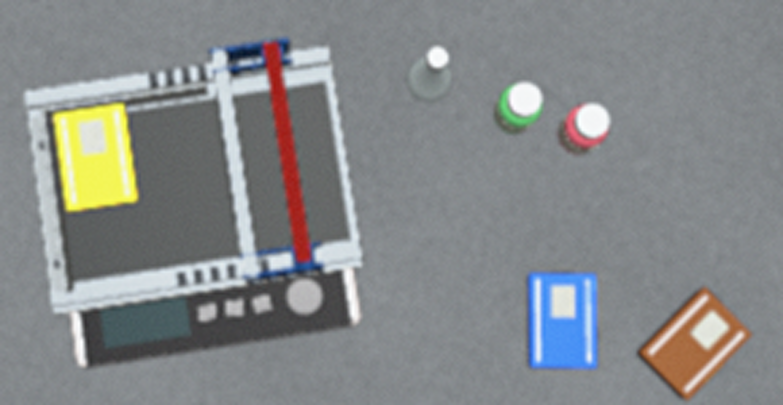

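The crop confirms it: blue lid at crop (562,320), brown look-alike rotated at (695,343). Shaker yaw is about 10.5°. I'll turn the gripper to yaw 180 while moving over.

servo_tool(moves=[[0,0,-0.87,-0.6,-0.7,-0.2,1],[0,0,-0.87,-0.6,-0.8,-0.2,1],[0,0,-0.87,-0.6,-0.8,-0.2,1],[0,0,-0.87,-0.6,-0.8,-0.2,1],[0,0,0,-0.6,-0.9,0,1],[0,0,0,-0.6,-0.9,0,1],[0,0,0,-0.6,-0.9,0,1],[0,0,0,-0.3,-0.5,0,1]])

```text
time_s: 1.9
tool_pos: [0.4281, 0.2417, 0.2624]
tcp_rot: [-180.0, 0.1, 179.9]
ft_force: [-0.4, 0.2, -0.8]
width: 0.0874
gripper_force: 0.0
```

servo_tool(moves=[[0,0,0,0,0,0,1],[0,0,0,0,0,0,1],[0,0,0,0,0,0,1],[0,0,0,0,0,0,1],[0,0,0,0,0,0,1],[0,0,0,0,0,0,1],[0,0,0,0,0,0,1],[0,0,0,0,0,0,1]])

```text
time_s: 2.7
tool_pos: [0.4266, 0.2445, 0.2621]
tcp_rot: [-180.0, 0.0, -180.0]
ft_force: [0.7, 0.3, -0.1]
width: 0.0878
gripper_force: 0.0
```

Run:
```python
from h import *
s=ctrl.state(); p=ctrl.camera_params("wrist"); im=ctrl.snapshot("wrist"); cv2.imwrite("pics/w1.png",im[:,:,::-1])
print(s["time_s"],s["tool_pos"],s["tcp_rot"],p)
for c,z in [("yellow",.111),("red",.159),("blue",.026)]:
    try: print(c,rectz(p,colmask(im,c),z))
    except Exception as e: print(c,e)
```

```text
2.7 [0.4265502  0.24448763 0.26209767] [-1.79999492e+02  9.52079844e-05 -1.79989309e+02] {'vfov': 62.16489496640098, 'cx': 285.9463017626385, 'cy': 208.79024941149862, 'origin': array([0.3580728 , 0.24438133, 0.42502889]), 'orientation': array([-1.44465978e+01, -2.17182856e-02,  8.99735727e+01])}
yellow (array([603.4, 206.6], dtype=float32), array([65.4, 58.2], dtype=float32), np.float32(99.03), array([[569.58746, 234.32187],
       [579.8593 , 169.68723],
       [637.2957 , 178.81512],
       [627.02386, 243.44977]], dtype=float32))
red max() iterable argument is empty
blue (array([524.6, 575. ], dtype=float32), array([19.7,  9.7], dtype=float32), np.float32(11.04), array([[514.064  , 577.90784],
       [515.91364, 568.42847],
       [535.20135, 572.192  ],
       [533.35175, 581.6714 ]], dtype=float32))
```

View pics/w1.png

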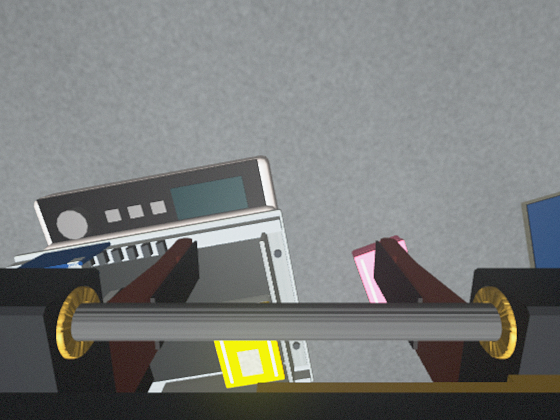

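The wrist view shows the console at top, yellow partly hidden at (250,360) and pink at (380,260). The area just under and ahead of the fingers is visible. Moving over the blue box.

servo_tool(moves=[[0,0,0,0,-0.8,0,1],[0,0,0,-0.1,-1,0,1],[0,0,0,-0.1,-1,0,1],[0,0,0,-0.1,-1,0,1],[0,0,0,-0.1,-1,0,1],[0,0,0,-0.1,-1,0,1],[0,0,0,-0.06,-1,0,1],[0,0,0,0,-1,0,1]])

```text
time_s: 3.55
tool_pos: [0.4545, -0.1466, 0.2624]
tcp_rot: [-180.0, 0.0, 180.0]
ft_force: [0.9, -0.3, 0.7]
width: 0.0877
gripper_force: 0.0
```

servo_tool(moves=[[0,0,0,0,-1,0.3,1],[0,0,0,0,-0.5,0.6,1],[0,0,0,0,-0.28,0.5,1],[0,0,0,0,0,0.2,1],[0,0,0,0,0,0,1],[0,0,0,0,0,0,1],[0,0,0,0,0,0,1],[0,0,0,0,0,0,1]])

```text
time_s: 4.35
tool_pos: [0.4552, -0.2308, 0.1839]
tcp_rot: [-179.9, 0.1, -179.9]
ft_force: [0.2, -0.1, -0.4]
width: 0.0879
gripper_force: 0.0
```

Run:
```python
from h import *
s=ctrl.state(); p=ctrl.camera_params("wrist"); im=ctrl.snapshot("wrist"); cv2.imwrite("pics/w2.png",im[:,:,::-1])
print(s["time_s"],s["tool_pos"],s["tcp_rot"])
print(rectz(p,colmask(im,"blue"),.026))
```

```text
4.35 [ 0.4552309 -0.230835   0.1839346] [-1.79943817e+02  1.08887297e-01 -1.79939648e+02]
(array([ 454.4, -234.1], dtype=float32), array([89.6, 63.2], dtype=float32), np.float32(0.65), array([[ 409.23193, -203.0223 ],
       [ 409.95258, -266.23267],
       [ 499.55048, -265.21118],
       [ 498.82983, -202.0008 ]], dtype=float32))
```

View pics/w2.png

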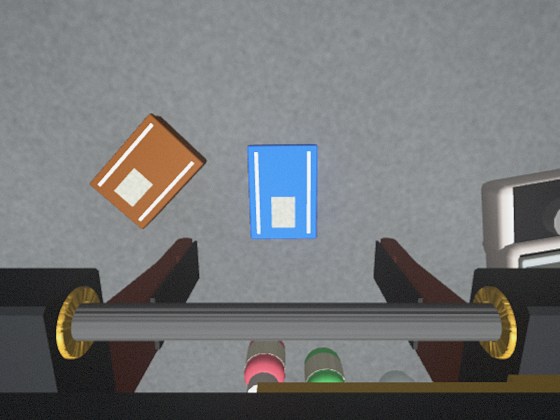

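Blue lid clear at (283,192), brown apart at (148,172). Centre is (454.4,-234.1). Descend and grasp.

servo_tool(moves=[[0,0,0,0.016,-0.066,0.6,1],[0,0,0,0,0,0.9,1],[0,0,0,0,0,0.9,1],[0,0,0,0,0,0.6,1],[0,0,0,0,0,0.36,1],[0,0,0,0,0,0.2,1],[0,0,0,0,0,0,1],[0,0,0,0,0,0,1]], grip_force=20)

```text
time_s: 5.2
tool_pos: [0.4543, -0.2348, 0.0055]
tcp_rot: [-180.0, 0.1, -180.0]
ft_force: [-0.1, 0.3, 0.1]
width: 0.0872
gripper_force: 0.0
```

servo_tool(moves=[[0,0,0,0,0,0,0.5],[0,0,0,0,0,0,0.5],[0,0,0,0,0,0,0.5],[0,0,0,0,0,0,0.5],[0,0,0,0,0,0,0.5],[0,0,0,0,0,0,0.5],[0,0,0,0,0,0,0.5],[0,0,0,0,0,0,0.5]])

```text
time_s: 6.0
tool_pos: [0.454, -0.2347, 0.0054]
tcp_rot: [-180.0, 0.0, 180.0]
ft_force: [-1.1, 0.8, 6.8]
width: 0.0641
gripper_force: 20.0
```

servo_tool(moves=[[0,0,0,0,0,-0.4,0.5],[0,0,0,0,0,-0.8,0.5],[0,0,0,0,0.3,-1,0.5],[0,0,0,0,0.6,-1,0.5],[0,0,0,-0.3,0.8,-0.9,0.5],[0,0,0,-0.4,0.8,-0.6,0.5],[0,0,0,-0.4,0.8,-0.2,0.5],[0,0,0,-0.4,0.8,-0.2,0.5]])

```text
time_s: 6.8
tool_pos: [0.5247, -0.0436, 0.2409]
tcp_rot: [-180.0, 0.1, 180.0]
ft_force: [1.0, -0.3, -2.5]
width: 0.0638
gripper_force: 20.0
```

servo_tool(moves=[[0,0,0,-0.4,0.8,0,0.5],[0,0,0,-0.4,0.8,0,0.5],[0,0,0,-0.4,0.8,0,0.5],[0,0,0,-0.4,0.8,0,0.5],[0,0,-0.76,-0.4,0.6,0,0.5],[0,0,-0.77,-0.2,0.3,0,0.5],[0,0,0,0,0,0,0.5],[0,0,0,0,0,0,0.5]])

```text
time_s: 7.6
tool_pos: [0.6321, 0.1605, 0.2387]
tcp_rot: [-180.0, -0.1, -169.6]
ft_force: [-0.0, -0.6, -2.8]
width: 0.0639
gripper_force: 20.0
```

servo_tool(moves=[[0,0,0,0,0,0,0.5],[0,0,0,0,0,0,0.5],[0,0,0,0,0,0,0.5],[0,0,0,0,0,0,0.5],[0,0,0,0,0,0,0.5],[0,0,0,0,0,0,0.5],[0,0,0,0,0,0,0.5],[0,0,0,0,0,0,0.5]])

```text
time_s: 8.4
tool_pos: [0.6329, 0.1608, 0.2396]
tcp_rot: [-180.0, -0.0, -169.5]
ft_force: [-0.7, 0.5, -2.3]
width: 0.0644
gripper_force: 20.0
```

Run:
```python
from h import *
s=ctrl.state(); p=ctrl.camera_params("wrist"); im=ctrl.snapshot("wrist"); cv2.imwrite("pics/w3.png",im[:,:,::-1])
print(s["time_s"],s["tool_pos"],s["tcp_rot"],s["width"])
print(rectz(p,colmask(im,"yellow"),.111))
print(rectz(p,colmask(im,"blue"),s["tool_pos"][2]-.0055+.026))
```

```text
8.4 [0.6329481  0.16076363 0.239599  ] [-1.79999948e+02 -5.19131624e-04 -1.69490458e+02] 0.06435455238239418
(array([586.5, 203.5], dtype=float32), array([89.4, 64.3], dtype=float32), np.float32(10.2), array([[536.818  , 227.27586],
       [548.2073 , 163.95958],
       [636.15   , 179.7787 ],
       [624.76074, 243.09499]], dtype=float32))
(array([616.8, 157.6], dtype=float32), array([64.2, 57. ], dtype=float32), np.float32(100.79), array([[582.79974 , 183.85452 ],
       [594.8278  , 120.758415],
       [650.8156  , 131.4314  ],
       [638.78754 , 194.5275  ]], dtype=float32))
```

View pics/w3.png

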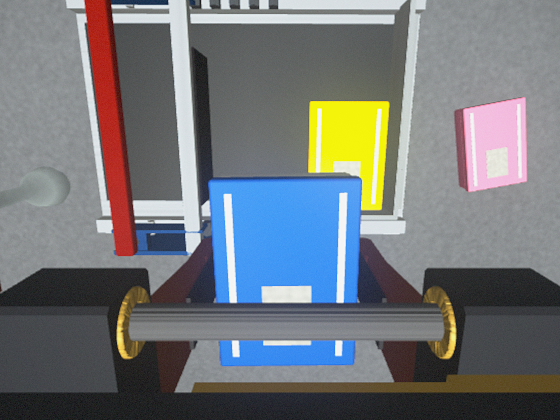

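Yellow is at (349,155) with its far edge visible, and blue is square in the hand. Yellow centre is (586.5,203.5), yaw about 10.3°. I'll place blue slightly short of the end fence so the fingers stay clear, since the pusher squares it up.

servo_tool(moves=[[0,0,0,0.2,0.15,0,0.5],[0,0,0,0.4,0.4,0,0.5],[0,0,0,0.18,0.14,0.3,0.5],[0,0,0,0,0,0.6,0.5],[0,0,0,0,0,0.6,0.5],[0,0,0,0,0,0.4,0.5],[0,0,0,0,0,0.15,0.5],[0,0,0,0,0,0,0.5]])

```text
time_s: 9.25
tool_pos: [0.5873, 0.1876, 0.1363]
tcp_rot: [-180.0, -0.1, -169.5]
ft_force: [0.6, -0.3, -2.4]
width: 0.064
gripper_force: 20.0
```

servo_tool(moves=[[0,0,0,0,0,0,0.5],[0,0,0,0,0,0,0.5],[0,0,0,0,0,0.1,0.5],[0,0,0,0,0,0.1,0.5],[0,0,0,0,0,0.06,0.5],[0,0,0,0,0,0,0.5],[0,0,0,0,0,0,0.5],[0,0,0,0,0,0,0.5]])

```text
time_s: 10.05
tool_pos: [0.5884, 0.1875, 0.1242]
tcp_rot: [-180.0, 0.0, -169.5]
ft_force: [0.5, -1.0, -2.0]
width: 0.0641
gripper_force: 20.0
```

Run:
```python
from h import *
s=ctrl.state(); print(s["time_s"],s["tool_pos"],s["tcp_rot"],s["ft_force"])
for n in ["side","wrist"]:
    im=ctrl.snapshot(n); p=ctrl.camera_params(n)
    if n=="side":cv2.imwrite("pics/s4.png",cv2.resize(im[130:290,170:380,::-1],None,fx=3.5,fy=3.5,interpolation=cv2.INTER_CUBIC))
```

```text
10.05 [0.58839896 0.18754441 0.12416101] [-1.79999641e+02  5.34628016e-03 -1.69492726e+02] [ 0.47595648 -0.9742457  -2.02989772]
```

View pics/s4.png

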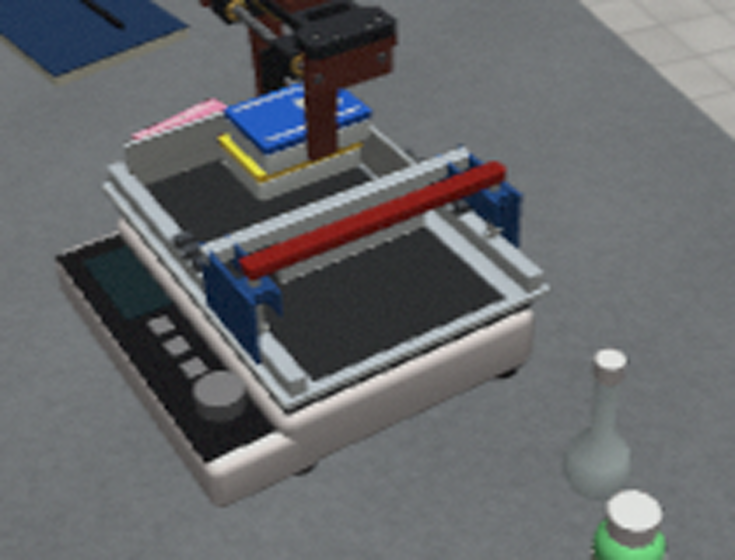

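The crop shows blue held level above yellow and inside the fences, near (295,120). Lowering gently.

servo_tool(moves=[[0,0,0,0,0,0.03,0.5],[0,0,0,0,0,0.03,0.5],[0,0,0,0,0,0.03,0.5],[0,0,0,0,0,0.03,0.5],[0,0,0,0,0,0.02,0.5],[0,0,0,0,0,0,0.5],[0,0,0,0,0,0,0.5],[0,0,0,0,0,0,0.5]])

```text
time_s: 10.95
tool_pos: [0.5884, 0.1876, 0.1172]
tcp_rot: [180.0, 0.0, -169.5]
ft_force: [-0.4, 0.2, -2.1]
width: 0.0639
gripper_force: 20.0
```

servo_tool(moves=[[0,0,0,0,0,0.01,0.5],[0,0,0,0,0,0.01,0.5],[0,0,0,0,0,0.01,0.5],[0,0,0,0,0,0,0.5],[0,0,0,0,0,0,0.5],[0,0,0,0,0,0,0.5],[0,0,0,0,0,0,0.5],[0,0,0,0,0,0,0.5]])

```text
time_s: 11.75
tool_pos: [0.5884, 0.1875, 0.1164]
tcp_rot: [180.0, 0.0, -169.5]
ft_force: [-3.1, -1.0, 6.0]
width: 0.0638
gripper_force: 20.0
```

servo_tool(moves=[[0,0,0,0,0,0,0.74],[0,0,0,0,0,0,0.76],[0,0,0,0,0,0,0.79],[0,0,0,0,0,0,0.79],[0,0,0,0,0,0,0.79],[0,0,0,0,0,0,0.79],[0,0,0,0,0,0,0.79],[0,0,0,0,0,0,0.79]])

```text
time_s: 12.55
tool_pos: [0.5883, 0.1875, 0.1156]
tcp_rot: [180.0, 0.0, -169.5]
ft_force: [-1.1, 0.7, -0.7]
width: 0.0695
gripper_force: 0.0
```

servo_tool(moves=[[0,0,0,0,0,-0.05,0.79],[0,0,0,0,0,-0.1,0.79],[0,0,0,0,0,-0.2,0.79],[0,0,0,0,0,-0.4,0.79],[0,0,0,0,0,-0.8,0.79],[0,0,0,0,0,-0.9,0.79],[0,0,0,0,0,-0.2,0.79],[0,0,0,0,0,0,0.79]])

```text
time_s: 13.35
tool_pos: [0.5896, 0.1879, 0.2511]
tcp_rot: [180.0, 0.3, -169.5]
ft_force: [-1.0, -0.6, -0.3]
width: 0.0694
gripper_force: 0.0
```

servo_tool(moves=[[0,0,0,0,0,0,0.79],[0,0,0,0,0,0,0.79],[0,0,0,0,0,0,0.79],[0,0,0,0,0,0,0.79],[0,0,0,0,0,0,0.79],[0,0,0,0,0,0,0.79],[0,0,0,0,0,0,0.79],[0,0,0,0,0,0,0.79]])

```text
time_s: 14.15
tool_pos: [0.5883, 0.1875, 0.2481]
tcp_rot: [-180.0, -0.0, -169.5]
ft_force: [0.0, 0.3, 0.1]
width: 0.0695
gripper_force: 0.0
```

Run:
```python
from h import *
s=ctrl.state(); print(s["time_s"],s["tool_pos"])
p=ctrl.camera_params("wrist"); im=ctrl.snapshot("wrist"); print("blue",rectz(p,colmask(im,"blue"),.137))
cv2.imwrite("pics/w5.png",im[:,:,::-1])
```

```text
14.15 [0.58832291 0.18752275 0.2480964 ]
blue (array([588.6, 187.5], dtype=float32), array([89.5, 63.6], dtype=float32), np.float32(10.99), array([[538.55536, 210.15488],
       [550.6761 , 147.75128],
       [638.5518 , 164.81946],
       [626.4311 , 227.22305]], dtype=float32))
```

View pics/w5.png

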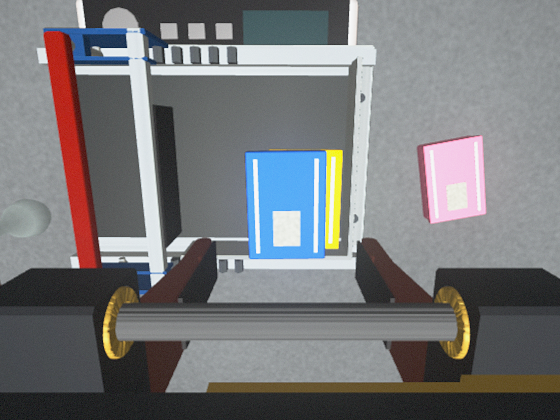

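Blue stands on yellow at (286,205), with a yellow strip visible at (334,200). Moving over the bar.

servo_tool(moves=[[0,0,0,0,-0.5,0,0.5],[0,0,0,0.1,-0.8,0,0.5],[0,0,0,0.2,-0.8,0,0.5],[0,0,0,0.2,-0.6,0,0.5],[0,0,0,0.08,-0.42,0,0.5],[0,0,0,0,0,0,0.5],[0,0,0,0,0,0,0.5],[0,0,0,0,0,0,0.5]])

```text
time_s: 15.0
tool_pos: [0.5884, 0.0298, 0.2482]
tcp_rot: [180.0, 0.0, -169.5]
ft_force: [-0.5, -0.2, -0.1]
width: 0.0444
gripper_force: 0.0
```

Run:
```python
from h import *
s=ctrl.state(); print(s["time_s"],s["tool_pos"],s["tcp_rot"])
p=ctrl.camera_params("wrist"); im=ctrl.snapshot("wrist"); c,sz,a,b=rectz(p,colmask(im,"red"),.159); print(c,sz,a)
ex=np.array([np.cos(np.radians(10.5)),np.sin(np.radians(10.5))]);ey=np.array([-ex[1],ex[0]])
d=c-s["tool_pos"][:2]*1000; print("shaker-frame d",d@ex,d@ey)
```

```text
15.0 [0.58835953 0.02975229 0.24815908] [ 1.79985113e+02  1.22166729e-02 -1.69456563e+02]
[577.4  27.6] [170.   13.6] 10.38
shaker-frame d -11.168208523568483 -0.11903843768660713
```

servo_tool(moves=[[0,0,0,0,0,0.4,0.45],[0,0,0,0,0,0.7,0.45],[0,0,0,0,0,0.6,0.45],[0,0,0,0,0,0.3,0.45],[0,0,0,0,0,0.12,0.45],[0,0,0,0,0,0,0.45],[0,0,0,0,0,0,0.45],[0,0,0,0,0,0,0.45]], grip_force=40)

```text
time_s: 15.85
tool_pos: [0.5892, 0.029, 0.1435]
tcp_rot: [-180.0, 0.1, -169.5]
ft_force: [0.5, 0.3, 0.6]
width: 0.0393
gripper_force: 0.0
```

servo_tool(moves=[[0,0,0,0,0,0,0],[0,0,0,0,0,0,0],[0,0,0,0,0,0,0],[0,0,0,0,0,0,0],[0,0,0,0,0,0,0],[0,0,0,0,0,0,0],[0,0,0,0,0,0,0],[0,0,0,0,0,0,0]])

```text
time_s: 16.65
tool_pos: [0.5884, 0.0288, 0.1423]
tcp_rot: [-180.0, 0.0, -169.5]
ft_force: [-1.0, -0.1, 3.5]
width: 0.0137
gripper_force: 40.0
```

servo_tool(moves=[[0,0,0,0,0,-0.06,0],[0,0,0,0,0,-0.08,0],[0,0,0,0,0,-0.08,0],[0,0,0,0,0,-0.06,0],[0,0,0,0,0,0,0],[0,0,0,0,0,0,0],[0,0,0,0,0,0,0],[0,0,0,0,0,0,0]])

```text
time_s: 17.45
tool_pos: [0.5883, 0.0289, 0.156]
tcp_rot: [180.0, -0.0, -169.5]
ft_force: [2.3, 0.5, -6.0]
width: 0.0137
gripper_force: 40.0
```

servo_tool(moves=[[0,0,0,0,0.08,-0.01,0],[0,0,0,0,0.16,0,0],[0,0,0,0,0.2,0,0],[0,0,0,0,0.2,0,0],[0,0,0,0,0.2,0,0],[0,0,0,0,0.2,0,0],[0,0,0,0,0.12,0,0],[0,0,0,0,0.04,0,0]])

```text
time_s: 18.25
tool_pos: [0.5773, 0.0888, 0.1567]
tcp_rot: [180.0, 0.0, -169.4]
ft_force: [4.2, -0.1, -7.4]
width: 0.0137
gripper_force: 40.0
```

servo_tool(moves=[[0,0,0,0,0.04,0,0],[0,0,0,0,0.05,0,0],[0,0,0,0,0.06,0,0],[0,0,0,0,0.06,0,0],[0,0,0,0,0.06,0,0],[0,0,0,0,0.06,0,0],[0,0,0,0,0.06,0,0],[0,0,0,0,0.05,0,0]])

```text
time_s: 19.05
tool_pos: [0.5736, 0.109, 0.1567]
tcp_rot: [-180.0, 0.0, -169.5]
ft_force: [5.7, -2.4, -7.5]
width: 0.0136
gripper_force: 40.0
```

Run:
```python
from h import *
s=ctrl.state(); print(s["time_s"],s["tool_pos"],s["ft_force"])
for n in ["top","side"]:
    im=ctrl.snapshot(n); p=ctrl.camera_params(n)
    if n=="side":cv2.imwrite("pics/s6.png",cv2.resize(im[130:260,190:330,::-1],None,fx=4.5,fy=4.5,interpolation=cv2.INTER_CUBIC))
    else:
        m=colmask(im,"blue"); m[:,:150]=0;m[:,250:]=0; 
        try: print(rectz(p,m,.137)[:3])
        except Exception as e: print(e)
```

```text
19.05 [0.57362866 0.10904725 0.15669213] [ 5.74563082 -2.40708176 -7.52571614]
(array([571.9, 181.6], dtype=float32), array([7.2, 4.8], dtype=float32), np.float32(91.51))
```

View pics/s6.png

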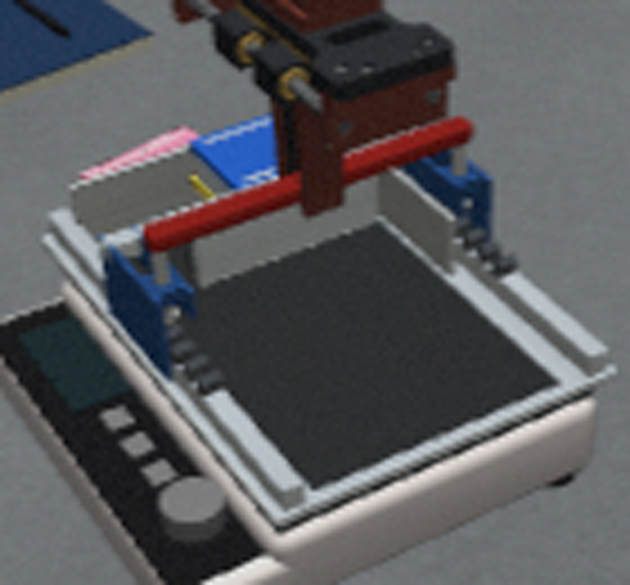

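The crop shows the bar held up at (310,190) and the clamp pushing the blue box. Continuing slowly until the fence resists.

servo_tool(moves=[[0,0,0,-0.01,0.03,0,0],[0,0,0,0,0.03,0,0],[0,0,0,0,0.02,0,0],[0,0,0,0,0.02,0,0],[0,0,0,0,0.02,0,0],[0,0,0,0,0,0,0],[0,0,0,0,0,0,0],[0,0,0,0,0,0,0]])

```text
time_s: 19.95
tool_pos: [0.5725, 0.1153, 0.1565]
tcp_rot: [-180.0, -0.0, -169.5]
ft_force: [3.3, -2.5, -7.6]
width: 0.0139
gripper_force: 40.0
```

servo_tool(moves=[[0,0,0,0,0.02,0,0],[0,0,0,0,0.02,0,0],[0,0,0,0,0.02,0,0],[0,0,0,0,0.02,0,0],[0,0,0,0,0,0,0],[0,0,0,0,0,0,0],[0,0,0,0,0,0,0],[0,0,0,0,0,0,0]])

```text
time_s: 20.75
tool_pos: [0.572, 0.1184, 0.1565]
tcp_rot: [-179.9, -0.0, -169.5]
ft_force: [4.5, -6.6, -6.2]
width: 0.0137
gripper_force: 40.0
```

servo_tool(moves=[[0,0,0,0,0.02,0,0],[0,0,0,0,0.02,0,0],[0,0,0,0,0,0,0],[0,0,0,0,0,0,0],[0,0,0,0,0,0,0],[0,0,0,0,0,0,0],[0,0,0,0,0,0,0],[0,0,0,0,0,0,0]])

```text
time_s: 21.55
tool_pos: [0.5719, 0.1186, 0.1565]
tcp_rot: [-179.8, -0.0, -169.5]
ft_force: [6.1, -17.1, -6.0]
width: 0.0134
gripper_force: 40.0
```

Run:
```python
from h import *
s=ctrl.state(); print(s["time_s"],s["tool_pos"],s["tcp_rot"],s["ft_force"])
p=ctrl.camera_params("wrist"); im=ctrl.snapshot("wrist"); cv2.imwrite("pics/w7.png",im[:,:,::-1])
for c,z in [("blue",.137),("yellow",.111),("red",.174)]:
    try: print(c,rectz(p,colmask(im,c),z))
    except Exception as e: print(c,e)
```

```text
21.55 [0.57189277 0.11855346 0.15649816] [-1.79759434e+02 -3.34644693e-02 -1.69459188e+02] [  6.14428826 -17.05645444  -6.04073244]
blue (array([565.2, 205.3], dtype=float32), array([63.9, 50. ], dtype=float32), np.float32(100.37), array([[534.81537, 232.24852],
       [546.32855, 169.3456 ],
       [595.5341 , 178.35176],
       [584.02094, 241.25468]], dtype=float32))
yellow (array([541.3, 204.8], dtype=float32), array([56.2,  1.3], dtype=float32), np.float32(99.9), array([[535.82513, 232.35982],
       [545.4936 , 176.96956],
       [546.74115, 177.1873 ],
       [537.0727 , 232.57756]], dtype=float32))
red (array([531.4, 110.9], dtype=float32), array([109.7,  13.6], dtype=float32), np.float32(10.4), array([[476.26797, 107.67959],
       [478.7145 ,  94.34568],
       [586.5779 , 114.13668],
       [584.13135, 127.47059]], dtype=float32))
```

View pics/w7.png

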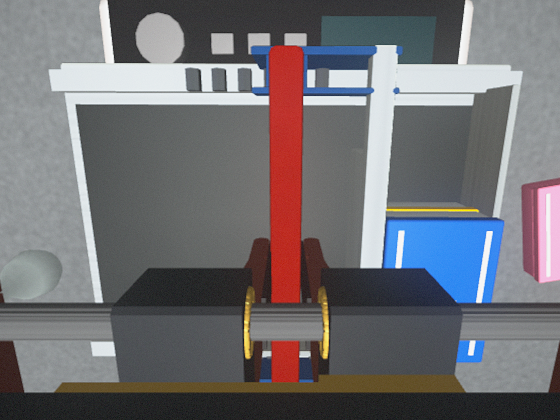

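The view shows blue directly over yellow (thin yellow line at (430,210)) with the pusher beam against them. The hard stop at 17 N means they're flush. I'll ease off, lower the bar and let go.

servo_tool(moves=[[0,0,0,0,-0.04,0,0],[0,0,0,0,-0.04,0,0],[0,0,0,0,0,0.05,0],[0,0,0,0,0,0.05,0],[0,0,0,0,0,0.05,0],[0,0,0,0,0,0.05,0],[0,0,0,0,0,0,0],[0,0,0,0,0,0,0]])

```text
time_s: 22.4
tool_pos: [0.5721, 0.1174, 0.1464]
tcp_rot: [-180.0, -0.0, -169.5]
ft_force: [1.6, -2.0, -6.3]
width: 0.0136
gripper_force: 40.0
```

servo_tool(moves=[[0,0,0,0,0,0.04,0],[0,0,0,0,0,0,0.4],[0,0,0,0,0,0,0.4],[0,0,0,0,0,0,0.4],[0,0,0,0,0,0,0.4],[0,0,0,0,0,0,0.4],[0,0,0,0,0,0,0.4],[0,0,0,0,0,0,0.4]])

```text
time_s: 23.2
tool_pos: [0.5723, 0.1175, 0.1446]
tcp_rot: [180.0, -0.0, -169.5]
ft_force: [-0.2, 0.0, 0.5]
width: 0.035
gripper_force: 0.0
```

servo_tool(moves=[[0,0,0,0,0,-0.2,0.4],[0,0,0,0,0,-0.5,0.4],[0,0,0,0,0,-0.8,0.4],[0,0,0,0,0,-0.8,0.4],[0,0,0,0,0,-0.3,0.4],[0,0,0,0,0,0,0.4],[0,0,0,0,0,0,0.4],[0,0,0,0,0,0,0.4]])

```text
time_s: 24.0
tool_pos: [0.5714, 0.1173, 0.2732]
tcp_rot: [-180.0, -0.1, -169.5]
ft_force: [-0.6, 0.0, 0.1]
width: 0.0357
gripper_force: 0.0
```

servo_tool(moves=[[0,0,0,-0.5,0.5,0,0.4],[0,0,0,-0.6,0.6,0,0.4],[0,0,0,-0.3,0.5,0,0.4],[0,0,0,0,0,0,0.4],[0,0,0,0,0,0,0.4],[0,0,0,0,0,0,0.4],[0,0,0,0,0,0,0.4],[0,0,0,0,0,0,0.4]])

```text
time_s: 24.8
tool_pos: [0.6264, 0.2079, 0.2747]
tcp_rot: [-180.0, -0.0, -169.5]
ft_force: [-0.0, 0.2, 0.1]
width: 0.035
gripper_force: 0.0
```

Run:
```python
from h import *
s=ctrl.state(); print(s["time_s"],s["tool_pos"],s["tcp_rot"],s["ft_force"])
p=ctrl.camera_params("wrist"); im=ctrl.snapshot("wrist"); cv2.imwrite("pics/w8.png",im[:,:,::-1])
ex=np.array([np.cos(np.radians(10.4)),np.sin(np.radians(10.4))]);ey=np.array([-ex[1],ex[0]])
for c,z in [("blue",.137),("yellow",.111),("red",.159)]:
    try: r=rectz(p,colmask(im,c),z); print(c,r,r[0]@ex,r[0]@ey)
    except Exception as e: print(c,e)
```

```text
24.8 [0.62635724 0.20794402 0.27473295] [-1.79994529e+02 -3.43769881e-03 -1.69549303e+02] [-0.04647413  0.2219716   0.10162219]
blue (array([584.8, 208.7], dtype=float32), array([88.9, 63.7], dtype=float32), np.float32(10.27), array([[535.38666, 232.1114 ],
       [546.736  , 169.467  ],
       [634.26044, 185.32396],
       [622.9111 , 247.96837]], dtype=float32)) 612.8669291880715 99.70376901820708
yellow (array([799.5, 138.5], dtype=float32), array([48.9,  6.7], dtype=float32), np.float32(9.36), array([[774.8319 , 137.84271],
       [775.91724, 131.26096],
       [824.1311 , 139.2117 ],
       [823.0458 , 145.79346]], dtype=float32)) 811.3672925325045 -8.100407920168754
red (array([580. , 119.8], dtype=float32), array([178.9,  15. ], dtype=float32), np.float32(10.28), array([[490.6433  , 111.179214],
       [493.32068 ,  96.41609 ],
       [669.35876 , 128.34161 ],
       [666.6814  , 143.10474 ]], dtype=float32)) 592.0976472236816 13.130760959740767
```

View pics/w8.png

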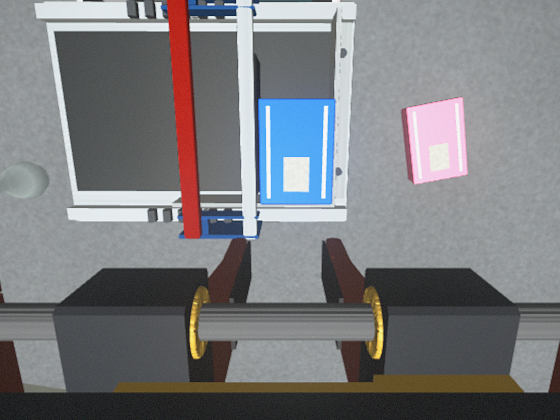

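Boxes are flush in the corner at (297,150) and the beam sits just behind them. Last check: bar height, comparing top/side disparity against the initial (bar-down) pictures.

Run:
```python
from h import *
ex=np.array([np.cos(np.radians(10.4)),np.sin(np.radians(10.4))]);ey=np.array([-ex[1],ex[0]])
def red(im,n,z):
    p=ctrl.camera_params(n); m=colmask(im,"red"); b=(150,140,160,110) if n=="top" else (190,150,140,90)
    k=np.zeros_like(m); k[b[1]:b[1]+b[3],b[0]:b[0]+b[2]]=1
    r=rectz(p,m*k,z); return r[0]@ey, r[1]
for lab in ["old","new"]:
    I={n:(cv2.imread(f"pics/{n}0.png")[:,:,::-1].copy() if lab=="old" else ctrl.snapshot(n)) for n in ["top","side"]}
    for z in (.159,.164): print(lab,z,[red(I[n],n,z) for n in I])
print(ctrl.state()["time_s"])
```

```text
old 0.159 [(np.float64(-77.63973226106044), array([192.5,  12.8], dtype=float32)), (np.float64(-85.01651829216084), array([196.5,  22.4], dtype=float32))]
old 0.164 [(np.float64(-77.59367667074692), array([191.7,  12.7], dtype=float32)), (np.float64(-90.76172088276014), array([194.6,  22.1], dtype=float32))]
new 0.159 [(np.float64(10.452005515541241), array([193.3,  12.5], dtype=float32)), (np.float64(2.208058671272007), array([194.2,  23.5], dtype=float32))]
new 0.164 [(np.float64(10.104632892732154), array([192.4,  12.5], dtype=float32)), (np.float64(-4.3601019262592065), array([192.3,  23.3], dtype=float32))]
24.95
```

```bash
python3 -c "
from plant import ctrl
print(ctrl.sign_off())"
```

```text
the job is handed in; nothing more can be done
None
```

I stacked the blue-lidded box on the yellow one, pushed both flush into the fence corner, locked the clamp with the bar down (by camera, at about 0.109, the last notch), and handed the job in at about 25 s; no verdict came back.

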